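# Fish the charged battery pack out of the deep chassis bay

### The job

Take the orange-handled long hook and with it draw the green-labelled battery pack out of its deep bay onto the metal plate in front; until it is fully out of the bay, do not touch it with the gripper. Stand the hook back upright on its round pad, and set the pack down gently (do not drop it) in the yellow-outlined place on the low shelf, neatly in row with its two neighbours and with its wire loop on the same side as theirs. Leave the red-labelled pack in its bay, and leave the neighbours and everything else on the bench where they are.

Things in the scene. Friction and masses are not known exactly. Their poses are not given: they have to be found in the camera images.
- chassis: Grey two-bay charging chassis, fixed: 220 mm long (own x, -110 to 110), 138 wide (y), 96 tall; origin at the centre of its underside. Both bays run along x and open only at the mouth, x = -110; own +x points roughly to world +y, so the mouths face the robot's right. Roof underside at z = 90 mm; roof bars 8 mm wide with about 12 mm slits through which the packs are seen.
- bay_pos (a point): Middle of one bay's mouth at floor level: chassis x = -110, y = +33, z = 4 mm. The bay is 60 mm wide inside, 86 mm high, 216 mm deep, straight along chassis x. Walls 6 mm.
- bay_neg (a point): The same for the other bay's mouth: chassis x = -110, y = -33, z = 4 mm. In front of both mouths the 4 mm thick floor goes on as a flat open landing plate, full width, from x = -110 to x = -240 mm.
- module: The battery pack to fetch, black with green label, lying in either bay roughly parallel to it, loop (at own -x) towards the mouth, front face 80 to 110 mm inside the mouth. 0.26 to 0.5 kg. 100 mm long (x), 44 wide (y), 50 tall; origin at the centre of its underside. It slides on the floor.
- module_bail (a point): Middle of the opening of that pack's wire loop, 66 mm ahead (-x) of the pack's origin and 26 mm above its underside. The flat horizontal loop sticks out 31 mm from the front face (own x = -50), 34 mm wide outside, of 6 mm round bar; its opening is 22 mm across (y) and 25 mm long (x).
- other: A battery pack of the same shape with a red label, in the other bay. It stays there.
- row_a: Neighbour: same kind of pack with green label, on the shelf, loop towards own -x. Stays.
- row_b: Second neighbour on the shelf, as row_a.
- shelf: Low fixed shelf, 130 mm (own x) by 250 mm (own y), top 40 mm above the bench; origin at the centre of its underside. Three places in a row along own y, 74 mm apart (30 mm clear between packs): two hold the neighbours, any one of the three is free. Own +x points roughly to world +y.
- place: The free place: yellow outline 112 x 56 mm on the shelf top; origin at its centre, level with the shelf top. The pack should lie centred on it, its x and y axes the same way (loop towards own -x).
- pad: Round dark pad with blue rim, 140 mm across, flush with the bench, where the hook stands. Origin at its centre.
- picker: The long-reach hook, 0.25 kg, standing by itself on its pad. Black foot 70 mm (own x) by 40 (y) by 14 high; origin at the centre of the foot's underside. Above it an upright orange grip block 66 mm long (x), 20 thick (y), from 14 to 78 mm high: grip it from above across its thickness, near its middle, where it balances.
- picker_tip (a point): Lower end of the hook's prong: picker x = 175 mm, y = 0, 4 mm above the foot's underside. A steel rod 8 mm thick leaves the grip block along own +x at 34 mm height and at x = 175 turns straight down into this prong, 8 mm thick.
- bottle: White bottle with blue cap, 54 mm across, 150 mm tall, bystander.
- jar: White jar with blue lid, 52 mm across, 80 mm tall, bystander.
- driver: Yellow-handled screwdriver lying on the bench, bystander.
- brush: Wooden-handled brush lying on the bench, bystander.
- bin: Blue open bin 110 x 85 x 50 mm, bystander.

How it is judged:
On the way:
1. the green-labelled pack has been drawn fully out of the bay and lies on the landing plate (x of module in the frame of chassis below -0.16 m and z of module in the frame of chassis below 0.012 m and angle between module's own z axis and vertical below 0.15 rad), for 0.1 s.
At the end, for the whole second after the job is handed in: Pack flat on the shelf, centred on the yellow outline within 12 mm along and 9 mm across, parallel within 0.12 rad, loop on the neighbours' side; hook upright, its foot's centre within 34 mm of the pad's centre; both released and at rest; nothing else displaced (x of module in the frame of place between -0.012 and 0.012 m and y of module in the frame of place between -0.009 and 0.009 m and z of module in the frame of place between -0.004 and 0.004 m and angle between the x axis of module and the x axis of place, either way round below 0.12 rad and x of module_bail in the frame of place below -0.03 m and angle between each of module, picker's own z axis and vertical below 0.08 rad and linear speed of each of module, picker below 0.02 m/s and horizontal distance between picker and pad below 0.034 m and height (world z) of picker below 0.005 m); the robot touches nothing.
It fails at once if the gripper touches the green-labelled pack while it is not yet fully out of its bay (contact force between the fingers and module above 0.3 N and x of module in the frame of chassis between -0.158 and 0.12 m and z of module in the frame of chassis below 0.05 m and y of module in the frame of chassis between -0.07 and 0.07 m).
It fails at once if the green-labelled pack is dropped (falls free from more than about 15 mm) (contact force between module and anything else below 0.02 N and linear speed of module above 0.55 m/s).
It fails at once if the red-labelled pack is moved more than 12 mm (distance of other from where it was at the start of the episode above 0.012 m).
It fails at once if a neighbour on the shelf is moved more than 10 mm (distance of any of row_a, row_b from where it was at the start of the episode above 0.01 m).
It fails at once if a bystander is moved more than 25 mm or the bottle or jar is tipped (distance of any of bottle, jar, driver, brush, bin from where it was at the start of the episode above 0.025 m or angle between any of bottle, jar's own z axis and vertical above 0.4 rad).
It also fails if it takes over 64 s, if anything falls off the work surface, if the arm or the gripper's body presses on something with over 40 N, if the wrist force passes 120 N, or if a joint passes its speed limit or range.

### The arm

A 6-joint arm with a two-finger parallel gripper is mounted at the origin on the work surface. World frame = base frame: x ahead of the robot, y to its left, z up, the work surface at z = 0. Lengths are in m, angles in rad, forces in N, time in s.
With the tool pointing down it reaches from about 0.25 to 0.85 m from the base axis. Payload 12.5 kg.
Tool frame: the origin (TCP) lies on the centre line of the jaws, within the pads' length; the fingertips stand 19 mm ahead of it and the grasp point (between the pads) is the TCP; z points along the fingers, y is the line along which they close (so a half turn about z gives the same grasp; the last joint's range is limited). The gripper opens to 93 mm and grips with 3 to 60 N. Pads are 15 mm wide; open, the fingers measure 128 mm over their backs; the gripper's body (75 mm by 188 mm) begins 65 mm behind the grasp point.
Start: joints at [1.095, 0.351, 1.652, -0, 1.139, -0.085], TCP at [0.209, 0.509, 0.202] pointing down, gripper open.
Joint ranges: [-2.75, 2.75], [-0.79, 2.1], [0.01, 2.65], [-1.57, 4.71], [0.07, 3.14], [-2.87, 2.87]. Speed limits (rad/s): [2.22, 2.22, 2.79, 3.14, 3.14, 3.14].

### API

Orientations are given as a unit quaternion [w, x, y, z].
In Python, from plant import ctrl gives the robot as it stands. Calls block until the motion is done:
- ctrl.move_ptp(position, orientation): joint-space move of the TCP to a pose.
- ctrl.move_l(position, rotation=None, rate=0.15, until_force=None): straight line of the TCP; rotation=None keeps the orientation; rate is the mean speed in m/s. With until_force (N) it stops when the force on the tool has changed by that much, and returns True; else False.
- ctrl.movej(angles): joint-space move.
- ctrl.gripper_to(opening, squeeze=None): opening from 0.0 (shut) to 1.0 (fully open); squeeze is the grip in N (None keeps the last); returns when the fingers have stopped.
- ctrl.wait(seconds).
- ctrl.ik(position, orientation): joint angles nearest the present ones, or None.
- ctrl.observe(): the state.
- ctrl.camera(name): name is "side" or "top" or "wrist"; returns (picture, depth): 384x512x3 uint8, blue, green, red; 384x512 float32, m along the optical axis (not along the pixel's ray), 0 where there is no reading.
- ctrl.camera_info(name): a dict with "K" (3x3 intrinsics, pixels), "k1" (the pictures are not rectified: a ray, as slopes to the right and down, at radius r is drawn at 1 + k1 r^2 times it, then the intrinsics apply), "extrinsics" (4x4, takes a point from camera to world coordinates); the wrist camera has in their place "mount" (4x4, takes a point from camera to tool coordinates, whose origin is the TCP and whose axes are the flange's). Camera axes: x right, y down, z forward; pixel columns grow to the right and rows downward; lengths in m; the calibration is good to about 2 mm. A picture is of the moment at which its call begins: read the wrist's pose just before it. camera_info takes no time and is no camera call.
A pose or a line that the arm cannot do raises ctrl.MotionError and nothing moves.
- ctrl.job_done(): hands the job in; it is judged then, once.
Trained networks look in the newest picture that a camera, given by its name, has taken for a name from the list of things; names that differ only in an ending like _2 or _b are one class to them, and where a whole thing is asked for, a point or a joint stands for the part that bears it (a point fixed in the world has none). Each returns a list of dicts, best first, with "confidence" (0 to 1); they miss things now and then, are a little off and sometimes report something else, mostly with a low value. They report only what shows in the picture. A call takes as long as a camera call.
- ctrl.silhouettes(camera, name): "region" (384x512 bool, what is visible of it).
- ctrl.pinpoint(camera, name): "xyz" ([x, y, z] in m, in world coordinates, good to about 4 mm: a listed point, or the origin of a listed thing).
The state is a dict: "clock": time; "q": joint angles; "dq": joint speeds; "joint_torque": joint torques, N m; "tool_pos": TCP position; "tool_rot": TCP orientation; "wrist_force": force on the tool from outside, world axes, zero at the start; "torque": the same for the moment, N m; "width": opening from 0.0 (shut) to 1.0 (fully open); "grip_force": force on a finger pad.
Only numpy, scipy, OpenCV 4.12 (cv2) and the standard library are available. Lean on these libraries where they do the work, as an engineer would, in place of code of your own. Each camera call takes 0.05 s, during which the arm holds its last target. There are 200 camera calls.

## Working session

There is one attempt and no reset: what is moved stays moved. The work goes in short steps, each a Python script; the robot and the scene stay as the last script left them, time stands still between calls to the robot, and variables do not carry over. Pictures are saved under pics/ and viewed, at most 10 in all, crops included, and the job is handed in when it is done.

```bash
mkdir -p pics; ls; python3 - <<'E'
from plant import ctrl
import cv2,numpy as np
np.set_printoptions(precision=4,suppress=True)
a,d=ctrl.camera("top");b,d2=ctrl.camera("side")
cv2.imwrite("pics/top.png",a);cv2.imwrite("pics/side.png",b)
for n in["top","side","wrist"]:print(n,ctrl.camera_info(n))
for c in ["top","side"]:
  for n in "chassis bay_pos bay_neg module module_bail other row_a row_b shelf place pad picker picker_tip bottle jar driver brush bin".split():
    print(c,n,[(np.round(r["xyz"],4).tolist(),round(r["confidence"],2)) for r in ctrl.pinpoint(c,n)[:3]])
print(ctrl.observe())
E
```

```text
pics
top {'K': array([[351.7342,   0.    , 251.531 ],
       [  0.    , 351.7342, 191.2727],
       [  0.    ,   0.    ,   1.    ]]), 'k1': -0.06775072359603916, 'extrinsics': array([[ 0.0274, -0.9814,  0.1899,  0.3621],
       [-0.9993, -0.0313, -0.0179,  0.0384],
       [ 0.0235, -0.1893, -0.9816,  1.0703],
       [ 0.    ,  0.    ,  0.    ,  1.    ]])}
side {'K': array([[363.1258,   0.    , 250.3709],
       [  0.    , 363.1258, 188.4424],
       [  0.    ,   0.    ,   1.    ]]), 'k1': -0.11748398444914213, 'extrinsics': array([[ 0.9994, -0.0249,  0.0223,  0.5235],
       [-0.033 , -0.6359,  0.7711, -0.8735],
       [-0.005 , -0.7714, -0.6364,  0.8149],
       [ 0.    ,  0.    ,  0.    ,  1.    ]])}
wrist {'K': array([[317.5384,   0.    , 257.8289],
       [  0.    , 317.5384, 192.8459],
       [  0.    ,   0.    ,   1.    ]]), 'k1': -0.06805936959699256, 'mount': array([[-0.0007, -0.9663, -0.2575,  0.0713],
       [ 1.    , -0.0006, -0.0004, -0.0006],
       [ 0.0003, -0.2575,  0.9663, -0.1818],
       [ 0.    ,  0.    ,  0.    ,  1.    ]])}
top chassis [([0.5881, 0.2509, -0.0024
[... 1834 characters left out ...]
 0.72), ([0.5406, -0.3415, 0.0416], 0.46)]
side driver [([0.7693, -0.2428, -0.0009], 0.72), ([0.5668, 0.1287, 0.0097], 0.4)]
side brush [([0.3449, -0.2334, -0.0034], 0.94)]
side bin [([0.3488, 0.4099, -0.0003], 0.74)]
{'clock': 1.9, 'q': array([ 1.0954,  0.3507,  1.6518,  0.    ,  1.1391, -0.0846]), 'dq': array([-0.0008, -0.0008, -0.0014,  0.0017,  0.0007,  0.0018]), 'joint_torque': array([  0.0001, -49.7254, -28.5488,   0.07  ,   0.022 ,  -0.    ]), 'tool_pos': array([0.2095, 0.5085, 0.2022]), 'tool_rot': array([-0.    ,  0.1942,  0.981 ,  0.    ]), 'wrist_force': array([-0.6309,  0.2079,  0.4001]), 'torque': array([-0.0102, -0.0119,  0.0068]), 'grip_force': 0.0, 'width': 0.999851520378071}
```

View pics/top.png

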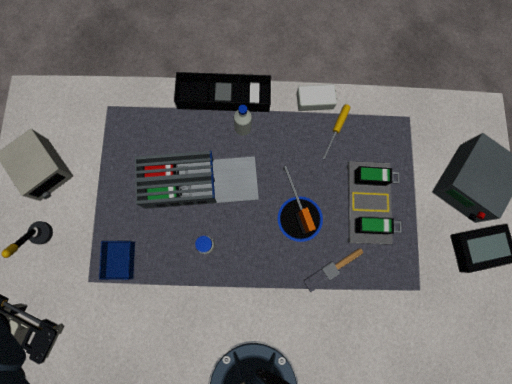

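View pics/side.png

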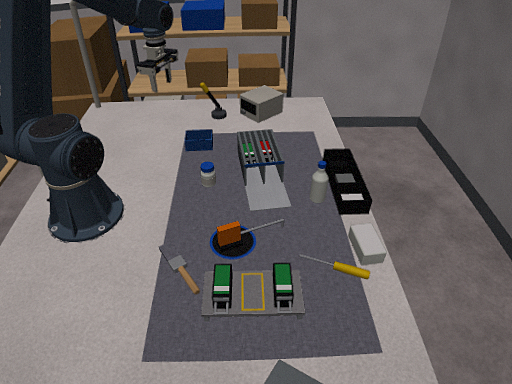

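The top image shows the green pack in the near bay (165,192) with the mouth at x≈213. The hook's grip is at (307,220) with its tip at (287,168), and the free middle place is at (370,202). The side view agrees, and all loops point to -y. Next I refine with the wrist camera.

```bash
cat > h.py <<'E'
from plant import ctrl
import cv2,numpy as np
from scipy.spatial.transform import Rotation as R
np.set_printoptions(precision=4,suppress=True)
def quat(t): return np.array([0,np.cos(t/2),np.sin(t/2),0])   # tool down, tool x along yaw t
def T_tool():
    o=ctrl.observe();T=np.eye(4);q=o["tool_rot"]
    T[:3,:3]=R.from_quat([q[1],q[2],q[3],q[0]]).as_matrix();T[:3,3]=o["tool_pos"];return T
def cloud(cam,save=None):
    """picture and world xyz per pixel (nan where no depth)"""
    i=ctrl.camera_info(cam);T=T_tool()@i["mount"] if cam=="wrist" else i["extrinsics"]
    im,d=ctrl.camera(cam)
    if save: cv2.imwrite(save,im)
    v,u=np.mgrid[:384,:512].astype(float)
    p=cv2.undistortPoints(np.stack([u.ravel(),v.ravel()],1)[:,None],i["K"],np.array([i["k1"],0,0,0.])).reshape(384,512,2)
    P=np.dstack([p,np.ones((384,512))])*d[...,None]
    W=P@T[:3,:3].T+T[:3,3];W[d<=0]=np.nan
    return im,W
def rect(W,mask):
    """centre, long-axis yaw (mod pi), (long, short) of the largest blob's min-area rectangle"""
    n,l,s,_=cv2.connectedComponentsWithStats(mask.astype(np.uint8))
    k=1+np.argmax(s[1:,4]);p=W[l==k][:,:2].astype(np.float32)
    c,(a,b),ang=cv2.minAreaRect(p*1000)
    ang=np.radians(ang)+(0 if a>=b else np.pi/2)
    return np.array(c)/1000,ang%np.pi,(max(a,b),min(a,b)),len(p)
def near(W,z,tol,xy,r): return (abs(W[...,2]-z)<tol)&(np.hypot(W[...,0]-xy[0],W[...,1]-xy[1])<r)
def pin(cam,*names):
    for n in names: print(cam,n,[(np.round(r["xyz"],4).tolist(),round(r["confidence"],2)) for r in ctrl.pinpoint(cam,n)[:2]])
E
python3 - <<'E'
from h import *
for p,t in [((.58,.12,.3),1.67),((.58,.12,.3),1.67+np.pi),((.48,-.144,.09),.386),((.48,-.144,.09),.386+np.pi),((.62,-.18,.06),1.67),((.62,-.18,.06),1.67+np.pi),((.542,-.34,.08),1.6),((.542,-.34,.08),1.6+np.pi)]:
    print(p,round(t,2),ctrl.ik(p,quat(t)))
t=1.67+np.pi
ctrl.move_ptp((.585,.2,.30),quat(t))
im,W=cloud("wrist","pics/w1.png")
print(rect(W,near(W,.096,.006,(.588,.249),.17)))
pin("wrist","chassis","module","module_bail","bay_pos","bay_neg","other")
print(ctrl.observe()["clock"])
np.save("W1.npy",W)
E
```

```text
(0.58, 0.12, 0.3) 1.67 [ 0.1254  0.3521  1.4075 -0.      1.382   0.0262]
(0.58, 0.12, 0.3) 4.81 None
(0.48, -0.144, 0.09) 0.39 [-0.3844  0.4176  1.8762 -0.      0.8478  0.8004]
(0.48, -0.144, 0.09) 3.53 [-0.3844  0.4176  1.8762 -0.      0.8478 -2.3412]
(0.62, -0.18, 0.06) 1.67 [-0.3546  0.6824  1.4946 -0.      0.9645 -0.4538]
(0.62, -0.18, 0.06) 4.81 [-0.3546  0.6824  1.4946 -0.      0.9645  2.6877]
(0.542, -0.34, 0.08) 1.6 [-0.633   0.6472  1.5021 -0.      0.9922 -0.6622]
(0.542, -0.34, 0.08) 4.74 [-0.633   0.6472  1.5021 -0.      0.9922  2.4794]Traceback (most recent call last):
  File "<stdin>", line 5, in <module>
plant.MotionError: the arm cannot take that pose within its joint ranges
```

```bash
python3 - <<'E'
from h import *
t=1.67
ctrl.move_ptp((.585,.20,.28),quat(t))
im,W=cloud("wrist","pics/w1.png")
print(rect(W,near(W,.096,.006,(.588,.249),.17)))
pin("wrist","chassis","module","module_bail","bay_pos","bay_neg","other")
print(ctrl.observe()["clock"])
np.save("W1.npy",W)
E
```

```text
(array([0.5865, 0.243 ]), np.float64(1.6813282312565725), (222.51683044433594, 139.01226806640625), 11775)
wrist chassis [([0.5869, 0.2458, 0.0035], 0.69), ([0.6128, 0.296, 0.0029], 0.45)]
wrist module [([0.5468, 0.2814, 0.0006], 0.91), ([0.5852, 0.2439, 0.0031], 0.72)]
wrist module_bail [([0.5591, 0.218, 0.0297], 0.69), ([0.4764, -0.1434, -0.0022], 0.37)]
wrist bay_pos [([0.5685, 0.1319, 0.0061], 0.85)]
wrist bay_neg []
wrist other [([0.6093, 0.298, 0.0065], 0.93)]
4.0417
```

View pics/w1.png

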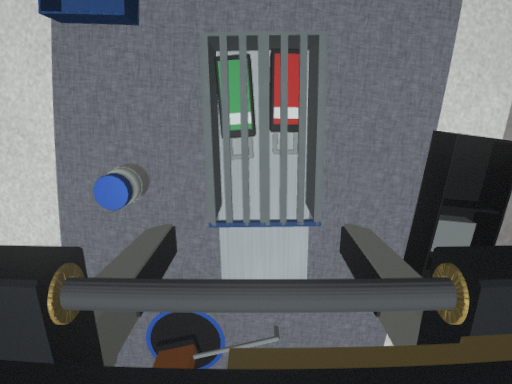

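The roof outline fits the chassis size. The green pack's loop is visible through the slits at about pixel (242,150). I'll refine the loop from depth, then move over the hook.

```bash
python3 - <<'E'
from h import *
W=np.load("W1.npy");im=cv2.imread("pics/w1.png")
c=np.array([.5867,.2435]);y=1.681;Rc=np.array([[np.cos(y),np.sin(y)],[-np.sin(y),np.cos(y)]])
L=(W[...,:2]-c)@Rc.T
for nm,z0,z1 in [("loop",.026,.037),("packtop",.048,.060)]:
    m=(W[...,2]>z0)&(W[...,2]<z1)&(L[...,0]>-.1)&(L[...,0]<.105)&(L[...,1]>.005)&(L[...,1]<.06)
    if nm=="loop": m&=L[...,0]<.012
    p=L[m];print(nm,len(p),p.min(0),p.max(0),np.percentile(p,[3,50,97],axis=0))
    if nm=="loop":
        for a in np.arange(-.05,.012,.005):
            s=p[(p[:,0]>=a)&(p[:,0]<a+.005)]
            if len(s):print(round(a,3),len(s),s[:,1].min(),s[:,1].max())
    else: print(cv2.minAreaRect((p*1000).astype(np.float32)))
t=.386
ctrl.move_ptp((.48,-.144,.24),quat(t))
im,W=cloud("wrist","pics/w2.png")
m=near(W,.078,.006,(.479,-.144),.08)
print(rect(W,m)); pin("wrist","picker","pad","picker_tip")
print(ctrl.observe()["clock"])
E
```

```text
loop 175 [-0.0368  0.0107] [-0.002   0.0451] [[-0.0365  0.015 ]
 [-0.027   0.0204]
 [-0.0096  0.0448]]
-0.04 21 0.015248431827450934 0.04383837478284826
-0.035 48 0.015140606029411613 0.04507741027949161
-0.03 26 0.015081516515603874 0.04509116337287713
-0.025 27 0.01502202074678599 0.04479717816243798
-0.02 21 0.014974344719769165 0.04465006964021313
-0.015 23 0.016200090625501904 0.04461071757862431
-0.01 8 0.016171885473879207 0.020233608764931185
-0.005 1 0.01074395889116172 0.01074395889116172
packtop 1664 [-0.0077  0.0116] [0.0937 0.0595] [[-0.0034  0.0138]
 [ 0.0454  0.0347]
 [ 0.0902  0.0566]]
((43.02701950073242, 35.21245193481445), (100.61917114257812, 43.98586654663086), 2.8804502487182617)
(array([ 0.4798, -0.1431]), np.float64(0.3595559087746335), (66.02971649169922, 20.00588035583496), 1047)
wrist picker [([0.4764, -0.1409, -0.0036], 0.93)]
wrist pad [([0.4883, -0.1331, 0.0013], 0.62), ([0.4025, 0.1526, -0.0025], 0.42)]
wrist picker_tip []
5.6
```

View pics/w2.png

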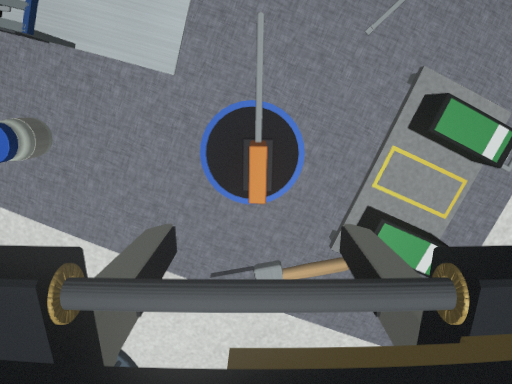

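The block fits 66x20 exactly at (0.4798,-0.1431), yaw 0.36. The pack's top fits 100x44 inside the bay, which puts its loop centre at chassis (-0.023,0.0315). Now I grasp the hook and bring it in front of the bay.

```bash
cat >> h.py <<'E'
C=np.array([.5867,.2435]);CY=1.681
def ch2w(x,y): return C+np.array([np.cos(CY)*x-np.sin(CY)*y,np.sin(CY)*x+np.cos(CY)*y])
def w2ch(W): 
    c,s=np.cos(CY),np.sin(CY); return (np.asarray(W)[...,:2]-C)@np.array([[c,s],[-s,c]]).T
def p3(xy,z): return np.array([xy[0],xy[1],z])
E
python3 - <<'E'
from h import *
g=np.array([.4798,-.1431]);t=.361
ctrl.gripper_to(.55)
ctrl.move_ptp(p3(g,.13),quat(t)); ctrl.move_l(p3(g,.05),rate=.12)
ctrl.gripper_to(0.1,40); o=ctrl.observe();print(o["width"],o["grip_force"],o["tool_pos"],o["wrist_force"])
ctrl.move_l(p3(g,.13),rate=.12)
o=ctrl.observe();print(o["width"],o["wrist_force"],o["torque"])
ctrl.move_ptp(p3(ch2w(-.315,.0315),.12),quat(CY))
im,W=cloud("wrist","pics/w3.png");np.save("W3.npy",W)
T=T_tool();P=(W-T[:3,3])@T[:3,:3]   # tool frame
m=(P[...,0]>.04)&(P[...,0]<.2)&(abs(P[...,1])<.03)&(P[...,2]>0)&(P[...,2]<.03)
p=P[m];print(len(p),p[:,0].max())
for a in np.arange(.04,.2,.02):
    s=p[(p[:,0]>=a)&(p[:,0]<a+.02)]
    if len(s):print(round(a,2),len(s),np.median(s,0))
pin("wrist","picker_tip","picker")
print(w2ch(T[:2,3]),T[:3,3],ctrl.observe()["clock"])
E
```

```text
0.212320946521459 39.99322593212128 [ 0.4799 -0.1431  0.0501] [-1.3943 -0.0313  2.5873]
0.20854315642948168 [ 0.0289 -0.0247 -3.0754] [-0.0726  0.122   0.0104]
2128 0.13128686171045964
0.04 426 [ 0.0502 -0.001   0.014 ]
0.06 444 [ 0.07   -0.001   0.0139]
0.08 472 [ 0.0905 -0.001   0.0139]
0.1 514 [ 0.11   -0.0015  0.0139]
0.12 272 [ 0.1253 -0.0009  0.0141]
wrist picker_tip []
wrist picker [([0.5908, -0.0718, 0.0643], 0.89), ([0.34, -0.2333, -0.0023], 0.66)]
[-0.3153  0.032 ] [ 0.5896 -0.0734  0.1197] 10.4083
```

View pics/w3.png

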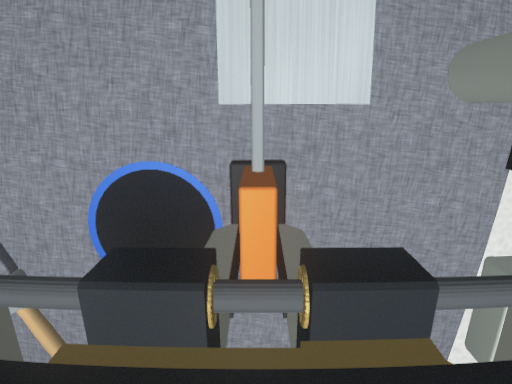

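```bash
python3 - <<'E'
from h import *
im,W=cloud("top"); im2,W2=cloud("side")
T=T_tool()
for c in ("top","side"):
    for r in ctrl.pinpoint(c,"picker_tip")[:2]: print(c,r["xyz"],r["confidence"],w2ch(r["xyz"])-w2ch(T[:2,3]))
L=w2ch(W)-w2ch(T[:2,3])
m=(abs(W[...,2]-.106)<.01)&(L[...,0]>.04)&(L[...,0]<.2)&(abs(L[...,1])<.02)
print(m.sum(),L[m].max(0) if m.any() else 0,np.median(W[m],0), np.median(L[m],0))
E
```

```text
top [0.5716, 0.0992, 0.0726] 0.54 [ 0.1735 -0.0008]
117 [0.1761 0.0059] [0.5744 0.0455 0.1063] [0.12   0.0021]
```

```bash
python3 - <<'E'
from h import *
y=.0308
ctrl.move_l(p3(ch2w(-.315,y),.09),rate=.1)
print(ctrl.move_l(p3(ch2w(-.197,y),.09),rate=.08,until_force=8))
print(ctrl.move_l(p3(ch2w(-.197,y),.058),rate=.05,until_force=6))
o=ctrl.observe();print(o["tool_pos"],w2ch(o["tool_pos"]),o["wrist_force"],o["width"],o["clock"])
for k,x in enumerate((-.225,-.26)):
    print(ctrl.move_l(p3(ch2w(x,y),.058),rate=.06,until_force=15))
    print(ctrl.observe()["wrist_force"])
    im,W=cloud("top");L=w2ch(W)
    m=(abs(W[...,2]-.054)<.008)&(abs(L[...,1]-.033)<.026)&(abs(L[...,0])<.105)
    print(L[m].min(0),L[m].max(0))
pin("top","module")
cv2.imwrite("pics/t4.png",cv2.resize(im[120:260,120:320],(800,560)))
print(ctrl.observe()["clock"])
E
```

```text
False
False
[0.5779 0.0443 0.0581] [-0.197   0.0306] [-0.9635 -0.4554 -2.1969] 0.21184463561367547 13.475
False
[-0.1155 -0.0465 -2.6022]
[-0.0323  0.0192] [0.1043 0.0527]
False
[ 0.2142 -0.2311 -1.9626]
[-0.0661  0.0191] [0.0356 0.0532]
top module [([0.5554, 0.2276, 0.0028], 0.85), ([0.3449, -0.2348, 0.0011], 0.69)]
14.975
```

View pics/t4.png

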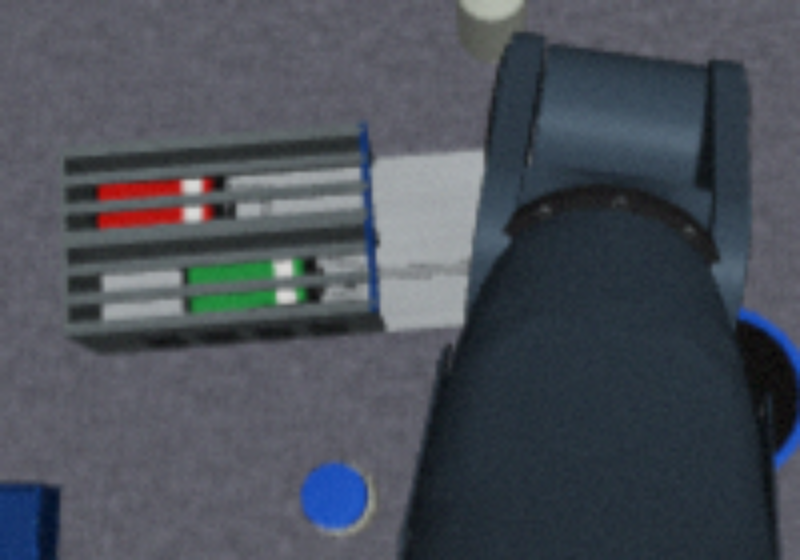

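The green pack has slid towards the mouth (label at 245,285 in the crop) and red is unmoved. I keep pulling.

```bash
python3 - <<'E'
from h import *
y=.0308
print(ctrl.move_l(p3(ch2w(-.427,y),.058),rate=.08,until_force=15))
ctrl.move_l(p3(ch2w(-.419,y),.058),rate=.05)
ctrl.wait(.2)
print(ctrl.move_l(p3(ch2w(-.419,y),.13),rate=.08,until_force=8))
o=ctrl.observe();print(o["tool_pos"],o["wrist_force"],o["width"])
im,W=cloud("wrist","pics/w5.png")
im,W=cloud("top")
L=w2ch(W)
m=(abs(W[...,2]-.054)<.008)&(abs(L[...,1]-.033)<.05)&(L[...,0]<-.05)&(L[...,0]>-.245)
for a in (.13,):
    if m.any(): print(L[m].min(0),L[m].max(0),m.sum())
pin("top","module","module_bail")
print([w2ch(r["xyz"]) for r in ctrl.pinpoint("top","module")],ctrl.observe()["clock"])
E
```

```text
False
False
[ 0.6019 -0.1763  0.1294] [ 0.2516 -0.0292 -2.912 ] 0.2098463427522088
[-0.2316 -0.0025] [-0.0505  0.0718] 550
top module [([0.5761, 0.0611, 0.0028], 0.62), ([0.3993, 0.1507, -0.0022], 0.21)]
top module_bail [([0.4898, -0.13, -0.0025], 0.35), ([0.3504, 0.4078, -0.0014], 0.17)]
[array([-0.1801,  0.0306]), array([-0.0716,  0.1965])] 19.025
```

View pics/w5.png

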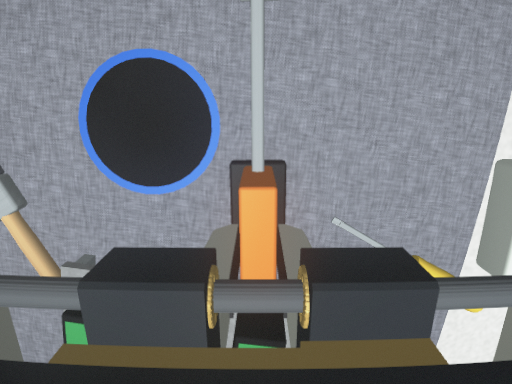

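```bash
python3 - <<'E'
from h import *
g=np.array([.4870,-.1360]);t=.361
ctrl.move_ptp(p3(g,.13),quat(t))
ctrl.move_l(p3(g,.058),rate=.1)
print(ctrl.move_l(p3(g,.0495),rate=.03,until_force=4))
o=ctrl.observe();print(o["tool_pos"],o["wrist_force"])
ctrl.gripper_to(.5); ctrl.wait(.1)
ctrl.move_l(p3(g,.13),rate=.15)
ctrl.gripper_to(.9)
# view pack from the shelf side, TCP over the pack
ctrl.move_ptp(p3(ch2w(-.215,.031),.27),quat(CY))
im,W=cloud("wrist","pics/w6.png");L=w2ch(W)
m=near(W,.054,.006,ch2w(-.18,.031),.075)
print(rect(W,m),ctrl.observe()["clock"]);pin("wrist","module")
m2=near(W,.078,.006,g,.07)
if m2.any(): print("hook",rect(W,m2))
E
```

```text
True
[ 0.4874 -0.1362  0.05  ] [-0.5035 -0.8788  2.3671]
(array([0.5738, 0.0593]), np.float64(1.7091600789263932), (100.80647277832031, 44.18361282348633), 2859) 24.6333
wrist module [([0.5714, 0.0535, 0.0026], 0.76)]
hook (array([ 0.4995, -0.1237]), np.float64(0.0745551031706058), (38.07333755493164, 12.254533767700195), 195)
```

View pics/w6.png

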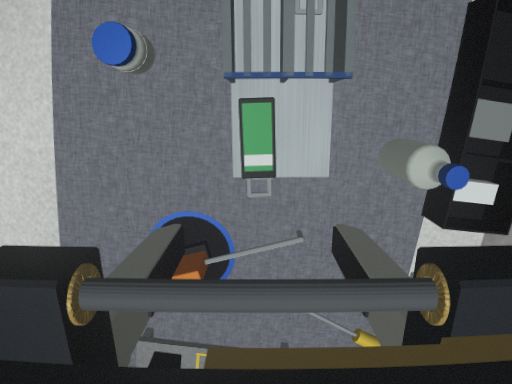

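The pack is fully out and lying flat on the plate, with its label at (258,135), and the hook is standing on its pad at about (190,260). I measure the free place before carrying the pack over.

```bash
python3 - <<'E'
from h import *
ctrl.move_ptp((.542,-.35,.27),quat(1.58))
im,W=cloud("wrist","pics/w7.png")
h=cv2.cvtColor(im,cv2.COLOR_BGR2HSV)
y=cv2.inRange(h,(20,110,80),(36,255,255))>0
m=y&near(W,.04,.008,(.542,-.34),.08)
print("place",rect(W,cv2.morphologyEx(m.astype(np.uint8),cv2.MORPH_CLOSE,np.ones((3,3)))&m))
p=W[m][:,:2];print(cv2.minAreaRect((p*1000).astype(np.float32)),m.sum())
for c in ((.467,-.339),(.614,-.34)): print("nb",rect(W,near(W,.09,.007,c,.07)))
pin("wrist","place","pad","picker","shelf");
m2=near(W,.078,.008,(.487,-.136),.07)
if m2.any(): print("hook",rect(W,m2))
print(ctrl.observe()["clock"])
E
```

```text
place (array([ 0.541 , -0.3396]), np.float64(1.560690962038591), (111.42523956298828, 55.2712516784668), 764)
((540.9952392578125, -339.62286376953125), (111.42520904541016, 55.2712516784668), 89.42100524902344) 764
nb (array([ 0.4669, -0.339 ]), np.float64(1.5329412229541288), (101.14517974853516, 44.6390495300293), 3240)
nb (array([ 0.6148, -0.3411]), np.float64(1.538226266137391), (100.97515869140625, 44.914276123046875), 3263)
wrist place [([0.543, -0.3366, 0.0366], 0.59)]
wrist pad []
wrist picker []
wrist shelf []
26.3417
```

View pics/w7.png

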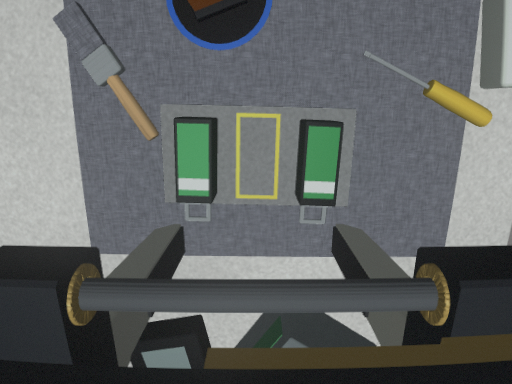

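The free place is at (0.541,-0.3397), yaw 1.557, and the neighbours' loops point down in the image (-y). Now I pick the pack and set it down.

```bash
python3 - <<'E'
from h import *
g=np.array([.5738,.0593]);t=1.709
ctrl.gripper_to(.8)
ctrl.move_ptp(p3(g,.14),quat(t)); ctrl.move_l(p3(g,.034),rate=.1,until_force=10)
print(ctrl.observe()["tool_pos"])
ctrl.gripper_to(.3,35); o=ctrl.observe();print(o["width"],o["grip_force"])
ctrl.move_l(p3(g,.18),rate=.12)
o=ctrl.observe();print(o["width"],o["wrist_force"],o["torque"])
pl=np.array([.541,-.3397])
ctrl.move_ptp(p3(pl,.18),quat(1.557))
ctrl.move_l(p3(pl,.085),rate=.1)
print(ctrl.move_l(p3(pl,.069),rate=.025,until_force=5))
o=ctrl.observe();print(o["tool_pos"],o["width"],o["wrist_force"],o["clock"])
E
```

```text
[0.5742 0.0593 0.0346]
0.4647461773319324 35.00012934207916
0.46179057367546544 [ 0.0357  0.0266 -1.6943] [-0.0115  0.0316  0.0292]
True
[ 0.5409 -0.3396  0.0701] 0.4617758133783144 [ 1.3164 -0.2191  4.1695] 34.7
```

```bash
python3 - <<'E'
from h import *
pl=np.array([.541,-.3397])
ctrl.gripper_to(.57); ctrl.wait(.1)
ctrl.move_l(p3(pl,.16),rate=.1)
ctrl.move_ptp((.542,-.35,.27),quat(1.58))
im,W=cloud("wrist")
for c in ((.467,-.339),(.541,-.34),(.614,-.34)): print("pack",rect(W,near(W,.09,.007,c,.06)))
ctrl.move_ptp((.48,-.144,.24),quat(.386))
im,W=cloud("wrist","pics/w8.png")
print("hook",rect(W,near(W,.078,.006,(.487,-.136),.08)))
h=cv2.cvtColor(im,cv2.COLOR_BGR2HSV)
m=(cv2.inRange(h,(100,150,60),(130,255,255))>0)&near(W,0,.01,(.489,-.133),.1)
print("pad",cv2.minEnclosingCircle((W[m][:,:2]*1000).astype(np.float32)),ctrl.observe()["clock"])
E
```

```text
pack (array([ 0.4673, -0.3389]), np.float64(1.5406992775256385), (100.70606994628906, 44.534271240234375), 3216)
pack (array([ 0.5405, -0.3396]), np.float64(1.55687798114787), (100.33258819580078, 44.11248016357422), 3238)
pack (array([ 0.6148, -0.341 ]), np.float64(1.5339094151684272), (100.78948211669922, 44.80410385131836), 3274)
hook (array([ 0.4874, -0.1362]), np.float64(0.3491928831828627), (65.96150970458984, 19.987213134765625), 1072)
pad ((489.04876708984375, -131.8324432373047), 69.31127166748047) 38.2167
```

View pics/w8.png

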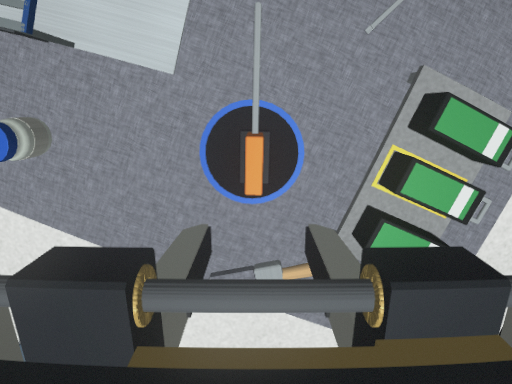

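The pack sits centred in the yellow outline at (430,185) with its loop on the neighbours' side. The hook stands upright on the pad at (255,165), 5 mm from its centre.

```bash
python3 -c "
from plant import ctrl
print(ctrl.job_done())"
```

```text
the job is handed in; nothing more can be done
None
```

I handed the job in at about 38 s of the 64 s limit: the green pack lies centred in the yellow outline with its loop on the neighbours' side, and the hook stands upright about 5 mm from its pad's centre. The neighbours measured within 1 mm of where they were; I did not re-measure the red pack or the bystanders at the end, and the hand-in call returned no verdict.

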